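# Line up the lamp bracket's bolt holes with a drift and drop in the bolt

### The arm

A 7-joint arm with a two-finger parallel gripper is mounted at the origin on the work surface. World frame = base frame: x ahead of the robot, y to its left, z up, the work surface at z = 0. Lengths are in m, angles in rad, forces in N, time in s.
With the tool pointing down it reaches from about 0.35 to 0.9 m from the base axis. Payload 8.1 kg.
Tool frame: the origin (TCP) lies where the fingers leave the gripper's body, on its centre line; the fingertips stand 66 mm ahead of it and the grasp point (between the pads) lies 47 mm ahead of it (arm.tip_reach is the distance from the TCP to the fingertips, in m); z points along the fingers, y is the direction in which the jaws open and shut (so a half turn about z gives the same grasp; the last joint's range is limited). The gripper opens to 92 mm and grips with 3 to 60 N. Pads are 19 mm wide; open, the fingers measure 130 mm over their backs; the gripper's body (75 mm by 190 mm) begins 47 mm behind the grasp point.
Start: joints at [-1.371, 0.434, 0.025, 1.573, -0.012, 1.134, -0.075], TCP at [0.186, 0.597, 0.292] pointing down, gripper open.
Joint ranges: [-2.62, 2.62], [-0.44, 2.09], [-1.27, 1.32], [0.08, 2.57], [-1.32, 4.46], [0.12, 2], [-2.74, 2.74]. Speed limits (rad/s): [2.22, 2.22, 3.01, 3.01, 3.14, 3.14, 3.14].

### API

Orientations are given as a rotation vector (axis times angle).
In Python, from cell import arm gives the robot as it stands.
- The arm moves only by the tool carry_out, never from a script. Its argument "plan" is a list of rows, each a list of 5 numbers: the shift along the world's x, y, z in cm, then the turn about the world's z in rad, then the finger opening in cm, from 0 to 9.18. In form: [[tx, ty, tz, spin, fingers], ...]. A call has 1 to 20 rows; each row is the pose to reach, as a shift and turn from the pose measured when the call began; what a row does not reach only later rows make up. A row lasts 1/10 s, in which the tool goes at most 50 mm and 8.59 degrees, less where a joint would pass 70% of its speed; a pose out of reach is approached as far as the arm can. A call with a gripper value outside its range is refused whole. The fingers move at their own pace and stop on an object; "squeeze" is the grip in N (left out, the last holds). Time passes only in rows, so rows that repeat a pose let the fingers close. It gives the time, the measured TCP pose, the force and the opening at its end, in the units of the state.
- arm.observe(): the state, without advancing time (a new reading comes with each control period).
- arm.get_image(name): name is "scene" or "top" or "wrist"; returns (picture, depth): 400x640x3 uint8, red, green, blue; 400x640 float32, m along the optical axis (not along the pixel's ray), 0 where there is no reading.
- arm.get_calibration(name): a dict with "intrinsics" (3x3 intrinsics, pixels), "rvec" (rotation vector, rad) and "tvec" (3), from world to camera coordinates, as OpenCV has them; the wrist camera has in their place "tool_from_camera" (4x4, takes a point from camera to tool coordinates, whose origin is the TCP and whose axes are the flange's). Camera axes: x right, y down, z forward; pixel columns grow to the right and rows downward; lengths in m; the calibration is good to about 2 mm. A picture is of the moment at which its call begins: read the wrist's pose just before it. get_calibration takes no time and is no camera call.
- arm.sign_off(): hands the job in, once; it reports no verdict.
The state is a dict: "clock": time; "joints": joint angles; "dq": joint speeds; "joint_efforts": joint torques, N m; "position": TCP position; "ee_rot": TCP orientation; "force": force on the tool from outside, world axes, zero at the start; "ft_torque": the same for the moment, N m; "width": opening from 0.0 (shut) to 1.0 (fully open).
Only numpy, scipy, OpenCV 4.12 (cv2) and the standard library are available. Lean on these libraries where they do the work, as an engineer would, in place of code of your own. Each camera call takes 0.05 s, during which the arm holds its last target. There are 200 camera calls.

### The job

The lamp's foot plate on the desk bracket has swung off, so its free bolt hole no longer sits over the hole in the bracket below. Take the orange-handled tapered drift from the wooden stand, start its point in both holes and, moving the plate with the drift and not with the gripper, work it down until its collar bears on the black levelling ring with a firm push of about 15 N (never over 35 N); then put the drift back upright in a well of the stand and seat the brass bolt in the lined-up holes, its collar resting on the ring, just as gently. Leave the mug, stapler and telephone where they are, and let go of everything at the end.

Things in the scene. Friction and masses are not known exactly. Their poses are not given: they have to be found in the camera images.
- bracket: grey steel bracket block fixed to the desk, 80 (x) x 190 (y) x 50 (z) mm; origin at the centre of its underside on the desk. It does not move. It has one vertical through hole, 20 mm in diameter, centred at y = -60 mm. The plate lies on its top face.
- bracket_hole (a point): centre of the bracket's 20 mm hole, in the bracket's top face (50 mm above the desk), partly covered by the plate; the hole goes straight down to the desk, 50 mm deep. Axes as the bracket's.
- plate: lamp foot plate, bright aluminium, 56 x 166 x 8 mm, flat on the bracket, turning level about its first bolt (head 23 mm above the plate); origin on that bolt's axis at the plate's underside, at bracket x = 0, y = +60 mm. Free hole at plate y = -120 mm. Stiff pivot: about 10 N sideways at the hole moves it, slowly; no spring, it stays where left; turns up to 0.09 rad either way from lined up.
- plate_hole (a point): centre of the plate's 20 mm through hole, at the plate's upper face (8 mm above the bracket's top, 58 mm above the desk). At the start it stands about 6 to 9 mm to the bracket's +x side of bracket_hole.
- drift: tapered drift, 0.15-0.3 kg, upright in one well; origin on its axis under its collar, z up. Below: 26 mm straight shank, 19 mm diameter, then a 26 mm taper to a flat 7 mm point 52 mm below the origin. Above: steel collar 35 mm diameter, 5 mm thick, then round orange handle 22 mm diameter, from 5 to 55 mm. Home: collar on the black ring, origin 10 to 17 mm above bracket_hole, by the ring's setting.
- drift_tip (a point): centre of the drift's 7 mm point, 52 mm below the drift's origin on its axis.
- bolt: brass bolt, about 0.15 kg, upright in the other well; origin on its axis under its collar, z up. Below: plain shank 18 mm diameter, 30 mm long, 1.5 mm chamfer at its foot. Above: collar 35 mm diameter, 5 mm thick, then round head 22 mm diameter, from 5 to 41 mm. No turning needed. Seated: collar on the black ring, origin 10 to 17 mm above bracket_hole.
- stand: dark wooden stand fixed to the desk, 70 (x) x 150 (y) x 60 (z) mm, origin at the centre of its underside; two vertical through wells 22 mm in diameter at y = -37 and +37 mm. The drift and the bolt hang in them by their collars, in either order.
- well_a (a point): centre of the mouth of the stand's well at y = -37 mm, in its top face 60 mm above the desk.
- well_b (a point): centre of the mouth of the stand's well at y = +37 mm, in its top face 60 mm above the desk.
- mug: blue mug, 76 mm across with a handle, 90 mm high, loose; origin under its centre. Bystander.
- stapler: red and black stapler, 150 x 36 x 43 mm, loose, long along its x; origin under its centre. Bystander.
- telephone: white desk telephone, 160 x 200 x 76 mm, loose; origin under its centre. Bystander.
- seat: levelling seat on the plate round its free hole, moving with the plate; origin = plate_hole, at the plate's upper face whatever the ring's setting. It holds a rigid black ring, 25 mm inside and 41 mm outside diameter, locked at a height that differs each time: its top stands 2 to 9 mm above the plate and is not measured, so feel for it. Drift and bolt come to rest with their collars on it.
Mind the look-alikes: they are no part of the job. There is more than one size of the bolt; the job needs the largest.

How it is judged:
By the outcome, as a careful person would: the job done as asked, in the order asked, and still so for the second after the job is handed in, with the robot touching nothing.
It also fails if it takes over 72 s, if anything falls off the work surface, if the arm or the gripper's body presses on something with over 40 N, if the wrist force passes 120 N, or if a joint passes its speed limit or range.

## Working session

There is one attempt and no reset: what is moved stays moved. The work goes in short steps, Python scripts to look and compute and a tool call to move; the robot and the scene stay as the last step left them, time stands still between calls to the robot, and variables do not carry over. Pictures are saved under pics/ and viewed, about 8 in all and at most 12, crops included, and the job is handed in when it is done.

Besides the shell and the picture viewer there is one more tool, called after "Request:" in YAML: its name, and indented under it one key for each argument. carry_out: Moves the arm, as the interface text tells. Its arguments: {"type":"object","properties":{"plan":{"type":"array"},"squeeze":{"type":"number"}},"required":["plan"]}

```bash
ls; mkdir -p pics
cat > h.py <<'E'
import numpy as np, cv2
from cell import arm
R=lambda v: cv2.Rodrigues(np.array(v,float))[0]
def cloud(name):
    s=arm.observe(); im,d=arm.get_image(name); c=arm.get_calibration(name); K=np.array(c["intrinsics"])
    v,u=np.mgrid[:400,:640]; P=np.stack([(u-K[0,2])*d/K[0,0],(v-K[1,2])*d/K[1,1],d],-1)
    if name=="wrist":
        T=np.array(c["tool_from_camera"]); P=P@T[:3,:3].T+T[:3,3]; P=P@R(s["ee_rot"]).T+np.array(s["position"])
    else: P=(P-np.array(c["tvec"]).ravel())@R(c["rvec"])
    P[d==0]=np.nan
    return im,P
def save(im,n,crop=None,f=1):
    if crop: im=im[crop[0]:crop[1],crop[2]:crop[3]]
    cv2.imwrite("pics/"+n,cv2.resize(im[...,::-1],None,fx=f,fy=f,interpolation=cv2.INTER_CUBIC))
E
python3 - <<'E'
from h import *
im,P=cloud("top"); save(im,"top1.png",f=1.25); np.savez("top1",im=im,P=P)
im,P=cloud("scene"); save(im,"sc1.png",f=1.25); np.savez("sc1",im=im,P=P)
s=arm.observe(); print(s)
E
```

```text
pics
{'clock': 0.1, 'joints': array([-1.3705996 ,  0.43514389,  0.02494905,  1.57395556, -0.01158478,
        1.1339997 , -0.07509185]), 'dq': array([-0.00110351, -0.00141767,  0.00069849, -0.00093116, -0.00051065,
        0.00112921,  0.00094386]), 'joint_efforts': array([ 2.79894295e-03, -6.69126749e+01,  9.87670496e-01, -3.15142429e+01,
       -6.05450431e-02,  3.72591941e-02,  7.85324710e-05]), 'position': array([0.18629847, 0.59622848, 0.29154851]), 'ee_rot': array([-4.73854855e-01, -3.10557089e+00,  2.13562611e-03]), 'force': array([ 0.4051365 , -0.18468393,  0.57589836]), 'ft_torque': array([ 0.01818997, -0.06204528,  0.00902235]), 'width': 0.9975988603545913}
```

View pics/top1.png

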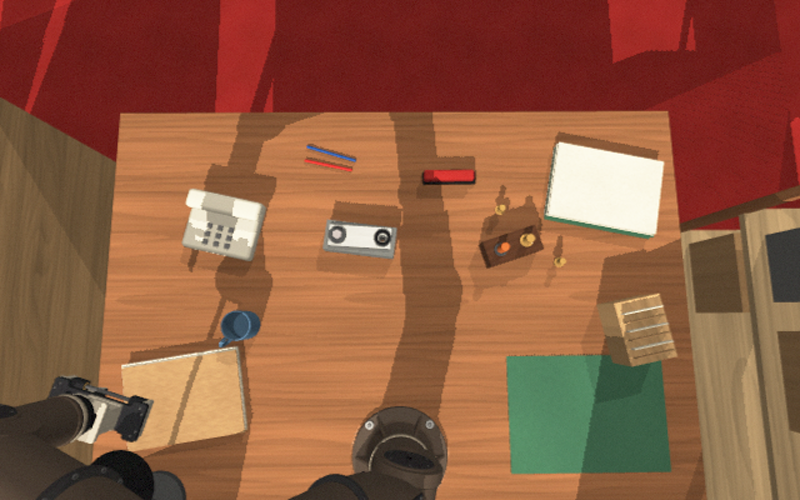

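View pics/sc1.png

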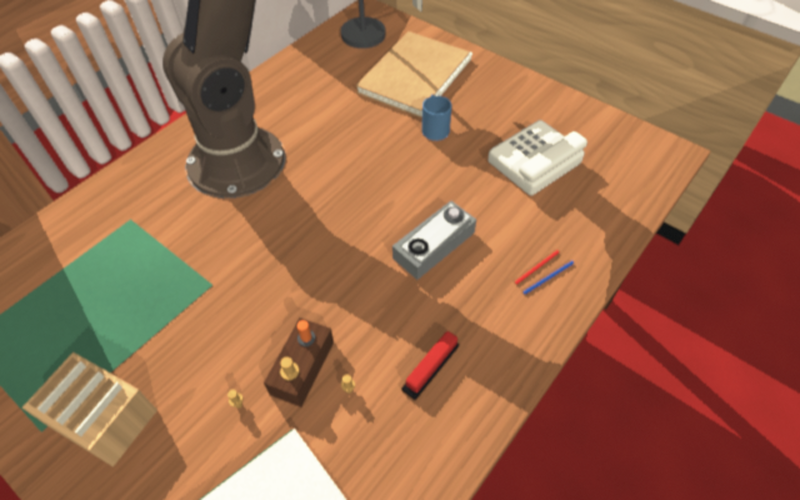

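Top view: drift at (502,247) and the large bolt at (527,240) in the stand, with smaller bolts loose at (500,209) and (560,262). The bracket is at (360,238), its ring at the right end (382,237) and its pivot bolt at the left. In the scene view the ring is at (418,247).

Run:
```python
from h import *
z=np.load("top1.npz"); P=z["P"]; im=z["im"]
for n,u,v in [("drift",502,247),("bolt",527,240),("ring",382,237),("pivot",338,234),("stapler",448,177),("mug",240,327),("b1",500,209),("b2",560,262)]:
    print(n,np.round(P[int(v/1.25),int(u/1.25)],3))
def rect(u0,u1,v0,v1,zl,zh):
    u0,u1,v0,v1=[int(a/1.25) for a in (u0,u1,v0,v1)]
    Q=P[v0:v1,u0:u1].reshape(-1,3); Q=Q[(Q[:,2]>zl)&(Q[:,2]<zh)]
    print(len(Q),cv2.minAreaRect(Q[:,:2].astype(np.float32)),np.nanmedian(Q[:,2]))
rect(465,560,215,275,.053,.066)
rect(315,405,205,270,.042,.054);rect(315,405,205,270,.055,.062)
c=arm.get_calibration("wrist");print(c)
```

```text
drift [ 0.532 -0.263  0.112]
bolt [ 0.551 -0.334  0.093]
ring [0.571 0.043 0.05 ]
pivot [0.574 0.158 0.073]
stapler [ 0.739 -0.14   0.042]
mug [0.335 0.426 0.004]
b1 [ 0.643 -0.278  0.056]
b2 [ 0.499 -0.432  0.055]
802 ((0.5435537695884705, -0.3061875104904175), (0.06958170980215073, 0.15090468525886536), 17.905683517456055) 0.059815418343861705
545 ((0.567351222038269, 0.1027102991938591), (0.18968449532985687, 0.08072841912508011), 82.65927124023438) 0.04931761937201319
545 ((0.5638394355773926, 0.10139457136392593), (0.1806124448776245, 0.07045625895261765), 85.8191909790039) 0.05832879735723142
{'intrinsics': array([[313.09745122,   0.        , 317.21292979],
       [  0.        , 313.09745122, 203.39253986],
       [  0.        ,   0.        ,   1.        ]]), 'tool_from_camera': array([[-3.03666604e-04, -9.57844011e-01, -2.87288634e-01,
         7.56898742e-02],
       [ 9.99999953e-01, -2.81873792e-04, -1.17218234e-04,
         4.10176184e-04],
       [ 3.12976471e-05, -2.87288656e-01,  9.57844052e-01,
        -9.25949478e-02],
       [ 0.00000000e+00,  0.00000000e+00,  0.00000000e+00,
         1.00000000e+00]])}
```

Request:
carry_out:
  plan:
    - [20, -28, 0, -0.7, 7]
    - [37.9, -52.6, 0, -1.396, 7]
    - [37.9, -52.6, 0, -1.396, 7]
    - [37.9, -52.6, 0, -1.396, 7]
    - [37.9, -52.6, 0, -1.396, 7]
    - [37.9, -52.6, 0, -1.396, 7]
    - [37.9, -52.6, 0, -1.396, 7]
    - [37.9, -52.6, 0, -1.396, 7]
    - [37.9, -52.6, 0, -1.396, 7]
    - [37.9, -52.6, 0, -1.396, 7]
    - [37.9, -52.6, 0, -1.396, 7]
    - [37.9, -52.6, 0, -1.396, 7]
    - [37.9, -52.6, 0, -1.396, 7]
    - [37.9, -52.6, -5, -1.396, 7]
    - [37.9, -52.6, -5, -1.396, 7]
    - [37.9, -52.6, -5, -1.396, 7]
    - [37.9, -52.6, -5, -1.396, 7]
    - [37.9, -52.6, -5, -1.396, 7]
    - [37.9, -52.6, -5, -1.396, 7]

```text
clock: 2.0
position: [0.5657, 0.071, 0.2428]
ee_rot: [-2.357, -2.076, -0.002]
force: [-0.3, 0.0, 0.6]
width: 0.765
```

Run:
```python
from h import *
im,P=cloud("wrist"); save(im,"w1.png",f=1.25); np.savez("w1",im=im,P=P)
s=arm.observe(); print(s["clock"],s["position"],s["ee_rot"],s["force"],s["joints"])
```

```text
2.05 [0.56555479 0.07085393 0.2425846 ] [-2.35757255e+00 -2.07563841e+00 -1.00341807e-03] [-0.97219199 -0.45110351 -0.19258704] [-0.58849612  0.41735304  0.5126076   1.80488494 -0.24241953  0.9815189
 -0.10382556]
```

View pics/w1.png

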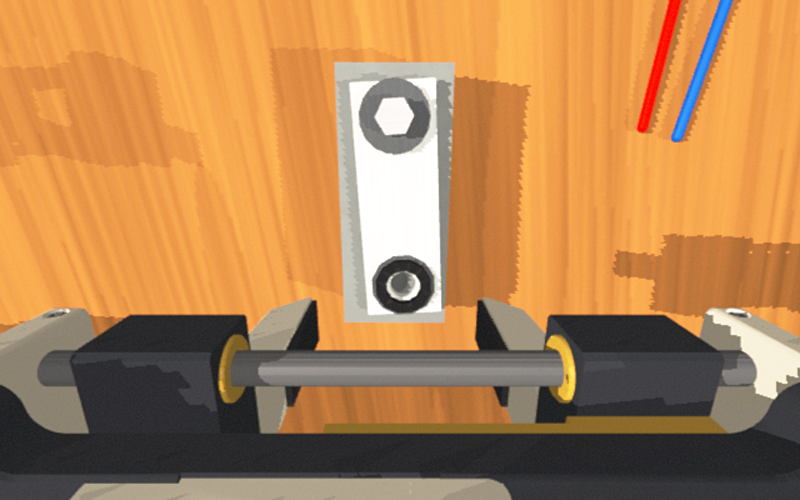

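The wrist view shows the pivot head at (394,116), the black ring at (403,284), its visible bore slightly lower, and the bracket outline clearly under the plate.

Run:
```python
from h import *
z=np.load("w1.npz"); P=z["P"]; im=z["im"]; hsv=cv2.cvtColor(im,cv2.COLOR_RGB2HSV)
m=np.zeros((400,640),bool); m[45:262,255:375]=1
def rect(zl,zh,extra=True):
    Q=P[m&(P[...,2]>zl)&(P[...,2]<zh)&extra]; r=cv2.minAreaRect(Q[:,:2].astype(np.float32)); print(len(Q),r,np.median(Q[:,2])); return Q
rect(.042,.0535); rect(.045,.09); rect(.0545,.061)
dark=(im.max(-1)<75); mm=np.zeros_like(m); mm[200:256,292:352]=1
Q=P[mm&dark]; print("ring z pct",np.nanpercentile(Q[:,2],[5,25,50,75,95]))
ys,xs=np.where(mm&dark); print(cv2.minEnclosingCircle(np.stack([xs,ys],-1).astype(np.float32)))
Q=Q[(Q[:,2]>.056)]; print("ring",cv2.minEnclosingCircle(Q[:,:2].astype(np.float32)),Q.mean(0))
pm=P[m&(P[...,2]>.074)&(P[...,2]<.09)]; print("pivot",cv2.minEnclosingCircle(pm[:,:2].astype(np.float32)),np.median(pm[:,2]))
for v in range(200,256,3): print(v,np.round(P[v,322]*1000,1), im[v,322])
```

```text
6635 ((0.570041298866272, 0.10123161226511002), (0.1899728775024414, 0.08029866963624954), 82.65778350830078) 0.05014952746173634
18124 ((0.570041298866272, 0.10123161226511002), (0.1899728775024414, 0.08029866963624954), 82.65778350830078) 0.05785887283412938
7763 ((0.5733396410942078, 0.10061655193567276), (0.16686904430389404, 0.05611586570739746), 85.8089370727539) 0.058211579832824684
ring z pct [0.06117353 0.06296305 0.0634477  0.0639445  0.06461912]
((322.5, 228.89999389648438), 22.348703384399414)
ring ((0.5691714286804199, 0.04137314856052399), 0.02104181796312332) [0.56914342 0.04200277 0.06333049]
pivot ((0.5774481892585754, 0.16062113642692566), 0.012025018222630024) 0.07431437899920257
200 [571.9  68.4  58.5] [255 255 253]
203 [571.5  65.   56.8] [255 255 255]
206 [571.2  62.9  59.4] [114 115 115]
209 [571.   61.2  63.2] [42 40 41]
212 [570.6  58.2  62.8] [43 43 42]
215 [570.3  55.7  63.7] [47 47 47]
218 [568.5  34.2  10.4] [93 94 89]
221 [568.3  33.7  18.7] [90 91 87]
224 [568.1  33.6  27.7] [90 92 87]
227 [568.   33.5  36.1] [89 90 84]
230 [567.8  33.1  43.3] [88 88 84]
233 [567.6  32.4  49.7] [114 114 108]
236 [567.4  31.3  54.6] [160 157 147]
239 [567.2  29.8  58.3] [229 224 211]
242 [566.9  28.   61.3] [34 34 33]
245 [566.6  25.9  63.3] [47 47 47]
248 [566.2  22.8  63.3] [40 42 39]
251 [565.7  18.3  60.4] [163 163 154]
254 [564.9  10.2  50. ] [195 194 183]
```

Request:
carry_out:
  plan:
    - [-1, -12, 1, 0, 5.5]
    - [-2.5, -38, 1, 0, 5.5]
    - [-2.5, -38, 1, 0, 5.5]
    - [-2.5, -38, 1, 0, 5.5]
    - [-2.5, -38, 1, 0, 5.5]
    - [-2.5, -38, 1, 0, 5.5]
    - [-2.5, -38, 1, 0, 5.5]
    - [-2.5, -38, 1, 0, 5.5]
    - [-2.5, -38, 1, 0, 5.5]
    - [-2.5, -38, 1, 0, 5.5]
    - [-2.5, -38, 1, 0, 5.5]
    - [-2.5, -38, 1, 0, 5.5]

```text
clock: 3.25
position: [0.5413, -0.3073, 0.2526]
ee_rot: [-2.354, -2.078, -0.002]
force: [0.2, 0.3, 0.2]
width: 0.6
```

Run:
```python
from h import *
im,P=cloud("wrist"); save(im,"w2.png",f=1.25); np.savez("w2",im=im,P=P)
s=arm.observe(); print(s["clock"],s["position"],s["ee_rot"],s["force"])
m=np.zeros((400,640),bool); m[20:262,120:520]=1
Q=P[m&(P[...,2]>.056)&(P[...,2]<.0625)]
print(len(Q),cv2.minAreaRect(Q[:,:2].astype(np.float32)),np.median(Q[:,2]))
Z=P[...,2]
n,l,st,c=cv2.connectedComponentsWithStats((m&(Z>.085)&(Z<.13)).astype(np.uint8))
for i in range(1,n):
    if st[i,4]>60:
        q=P[l==i]; zt=np.percentile(q[:,2],80); t=q[q[:,2]>zt-.003]; print(st[i],c[i],zt,cv2.minEnclosingCircle(t[:,:2].astype(np.float32)),t.mean(0))
n,l,st,c=cv2.connectedComponentsWithStats((m&(Z>.0632)&(Z<.068)).astype(np.uint8))
for i in range(1,n):
    if st[i,4]>60:
        q=P[l==i]; print("collar",st[i],cv2.minEnclosingCircle(q[:,:2].astype(np.float32)))
```

```text
3.3 [ 0.54118531 -0.30746384  0.2526462 ] [-2.35473939e+00 -2.07828077e+00 -2.02931315e-03] [-0.20189084 -0.29050785  0.37616008]
8524 ((0.5832561254501343, -0.2961379885673523), (0.14798463881015778, 0.15026520192623138), 18.075912475585938) 0.060177055815732156
[286 153  29  33 753] [300.43293493 169.24302789] 0.11553826843011757 ((0.5344433784484863, -0.2728624939918518), 0.010892567224800587) [ 0.53457334 -0.2724719   0.11500851]
[327 228  27  30 614] [339.57654723 242.63192182] 0.10153984499208177 ((0.5587716698646545, -0.34274807572364807), 0.011237923987209797) [ 0.55852721 -0.34212349  0.10106267]
collar [284 142  38  36 470] ((0.5345414876937866, -0.2729688286781311), 0.01743546687066555)
collar [320 213  36  31 434] ((0.5586215853691101, -0.3426973223686218), 0.017483612522482872)
```

View pics/w2.png

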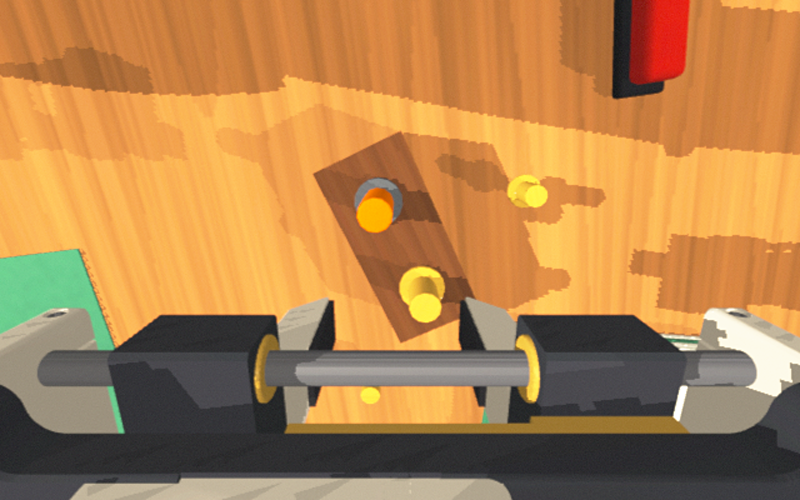

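View: drift handle at (375,215), large bolt at (425,295), both upright in the stand, with small bolts clear at (530,190) and (370,395). The heights and the 74 mm spacing match. Now grasp the drift.

Request:
carry_out:
  plan:
    - [-0.7, 3.45, 0, 0, 5.5]
    - [-0.7, 3.45, -3, 0, 5.5]
    - [-0.7, 3.45, -6, 0, 5.5]
    - [-0.7, 3.45, -9, 0, 5.5]
    - [-0.7, 3.45, -11, 0, 5.5]
    - [-0.7, 3.45, -11, 0, 5.5]
    - [-0.7, 3.45, -11, 0, 5.5]
    - [-0.7, 3.45, -11, 0, 5.5]
    - [-0.7, 3.45, -11, 0, 5.5]
    - [-0.7, 3.45, -11, 0, 1.5]
    - [-0.7, 3.45, -11, 0, 1.5]
    - [-0.7, 3.45, -11, 0, 1.5]
    - [-0.7, 3.45, -11, 0, 1.5]
    - [-0.7, 3.45, -11, 0, 1.5]
    - [-0.7, 3.45, -11, 0, 1.5]
    - [-0.7, 3.45, -11, 0, 1.5]
  squeeze: 25

```text
clock: 4.9
position: [0.534, -0.273, 0.1426]
ee_rot: [-2.355, -2.078, -0.002]
force: [-1.2, 0.7, 2.1]
width: 0.231
```

Request:
carry_out:
  plan:
    - [0, 0, 0, 0, 1.5]
    - [0, 0, 0, 0, 1.5]
    - [0, 0, 2, 0, 1.5]
    - [0, 0, 5, 0, 1.5]
    - [0, 0, 9, 0, 1.5]
    - [0, 0, 9, 0, 1.5]
    - [0, 3, 9, 0, 1.5]
    - [1, 7, 9, 0, 1.5]
    - [1.5, 11, 9, 0, 1.5]
    - [2, 15, 9, 0, 1.5]
    - [2.5, 19, 9, 0, 1.5]
    - [3, 23, 9, 0, 1.5]
    - [3, 27, 9, 0, 1.5]
    - [3.15, 30, 9, 0, 1.5]
    - [3.15, 31.4, 9, 0, 1.5]
    - [3.15, 31.4, 9, 0, 1.5]
    - [3.15, 31.4, 9, 0, 1.5]
    - [3.15, 31.4, 9, 0, 1.5]
  squeeze: 50

```text
clock: 6.7
position: [0.5655, 0.0387, 0.2326]
ee_rot: [-2.358, -2.075, -0.001]
force: [-0.9, -0.6, -2.1]
width: 0.228
```

Run:
```python
from h import *
im,P=cloud("wrist"); save(im,"w3.png",(130,330,220,420),3); np.savez("w3",im=im,P=P)
s=arm.observe(); print(s["clock"],s["position"],s["ee_rot"],s["force"],s["ft_torque"],s["width"])
```

```text
6.75 [0.56554721 0.03888407 0.23266816] [-2.35812612e+00 -2.07509198e+00 -1.17173076e-03] [-0.76412792 -1.29956155 -0.9017429 ] [-0.08152058  0.03170377 -0.05039376] 0.22839471413847678
```

View pics/w3.png

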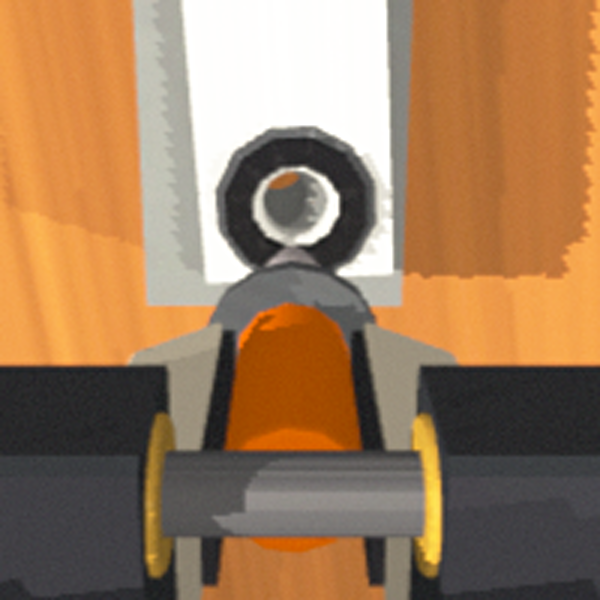

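Request:
carry_out:
  plan:
    - [0, 0.25, 0, 0, 1.5]
    - [0, 0.25, -1, 0, 1.5]
    - [0, 0.25, -2, 0, 1.5]
    - [0, 0.25, -3, 0, 1.5]
    - [0, 0.25, -3.5, 0, 1.5]
    - [0, 0.25, -4, 0, 1.5]
    - [0, 0.25, -4.4, 0, 1.5]
    - [0, 0.25, -4.7, 0, 1.5]
    - [0, 0.25, -5, 0, 1.5]
    - [0, 0.25, -5, 0, 1.5]
    - [0, 0.25, -5, 0, 1.5]
    - [0, 0.25, -5, 0, 1.5]

```text
clock: 7.95
position: [0.5657, 0.0413, 0.1829]
ee_rot: [-2.358, -2.075, -0.002]
force: [0.2, -0.1, -1.4]
width: 0.229
```

Request:
carry_out:
  plan:
    - [-0.05, 0, -0.1, 0, 1.5]
    - [-0.1, 0, -0.2, 0, 1.5]
    - [-0.15, 0, -0.3, 0, 1.5]
    - [-0.2, 0, -0.4, 0, 1.5]
    - [-0.25, 0, -0.5, 0, 1.5]
    - [-0.3, 0, -0.6, 0, 1.5]
    - [-0.33, 0, -0.7, 0, 1.5]
    - [-0.33, 0, -0.8, 0, 1.5]
    - [-0.33, 0, -0.8, 0, 1.5]
    - [-0.33, 0, -0.8, 0, 1.5]
    - [-0.33, 0, -0.8, 0, 1.5]
    - [-0.33, 0, -0.8, 0, 1.5]

```text
clock: 9.15
position: [0.5631, 0.0414, 0.1752]
ee_rot: [2.358, 2.075, 0.004]
force: [5.0, 0.1, 0.1]
width: 0.232
```

Request:
carry_out:
  plan:
    - [-0.1, 0, 0, 0, 1.5]
    - [-0.1, 0, -0.1, 0, 1.5]
    - [-0.1, 0, -0.2, 0, 1.5]
    - [-0.1, 0, -0.3, 0, 1.5]
    - [-0.1, 0, -0.4, 0, 1.5]
    - [-0.1, 0, -0.5, 0, 1.5]
    - [-0.1, 0, -0.6, 0, 1.5]
    - [-0.1, 0, -0.7, 0, 1.5]
    - [-0.1, 0, -0.8, 0, 1.5]
    - [-0.1, 0, -0.9, 0, 1.5]
    - [-0.1, 0, -1.0, 0, 1.5]
    - [-0.1, 0, -1.1, 0, 1.5]
    - [-0.1, 0, -1.2, 0, 1.5]
    - [-0.1, 0, -1.2, 0, 1.5]
    - [-0.1, 0, -1.2, 0, 1.5]

```text
clock: 10.65
position: [0.5624, 0.0416, 0.1642]
ee_rot: [2.358, 2.075, 0.006]
force: [0.4, 0.6, 11.4]
width: 0.229
```

Request:
carry_out:
  plan:
    - [0, 0, -0.1, 0, 1.5]
    - [0, 0, -0.15, 0, 1.5]
    - [0, 0, -0.2, 0, 1.5]
    - [0, 0, -0.25, 0, 1.5]
    - [0, 0, -0.3, 0, 1.5]
    - [0, 0, -0.35, 0, 1.5]
    - [0, 0, -0.35, 0, 1.5]
    - [0, 0, -0.35, 0, 1.5]

```text
clock: 11.45
position: [0.562, 0.0417, 0.1617]
ee_rot: [-2.358, -2.075, -0.006]
force: [-1.7, -0.2, 13.6]
width: 0.235
```

Request:
carry_out:
  plan:
    - [0, 0, -0.2, 0, 1.5]
    - [0, 0, -0.25, 0, 1.5]
    - [0, 0, -0.3, 0, 1.5]
    - [0, 0, -0.35, 0, 1.5]
    - [0, 0, -0.4, 0, 1.5]
    - [0, 0, -0.45, 0, 1.5]
    - [0, 0, -0.45, 0, 1.5]
    - [0, 0, -0.45, 0, 1.5]
    - [0, 0, -0.45, 0, 1.5]

```text
clock: 12.35
position: [0.5614, 0.0417, 0.1581]
ee_rot: [-2.357, -2.074, -0.006]
force: [-3.0, 0.3, 15.0]
width: 0.228
```

Run:
```python
from h import *
im,P=cloud("wrist"); save(im,"w4.png",(130,330,220,420),3); np.savez("w4",im=im,P=P)
s=arm.observe(); print(s["clock"],s["position"],s["ee_rot"],s["force"],s["ft_torque"],s["width"])
c=R(s["ee_rot"]); print(c)
Z=P[...,2]; m=np.zeros(Z.shape,bool); m[180:245,270:365]=1
m0=np.zeros(Z.shape,bool); m0[100:250,230:400]=1
# collar top: grey steel pixels
k=m&(Z>.064)&(Z<.095); q=P[k]; print(len(q),np.percentile(q[:,2],[5,25,50,75,95]),np.histogram(q[:,2],bins=np.arange(.064,.096,.002)))
Q=P[m0&(Z>.0545)&(Z<.061)]; print(cv2.minAreaRect(Q[:,:2].astype(np.float32)))
```

```text
12.4 [0.56141204 0.04169012 0.15812883] [-2.35726806 -2.07389123 -0.00564136] [-3.23679888  0.3669552  15.84825443] [-0.08221774  0.84922217 -0.06053266] 0.23067191252367455
[[ 1.27378078e-01  9.91853171e-01  1.45344915e-03]
 [ 9.91846400e-01 -1.27382760e-01  3.78829234e-03]
 [ 3.94257414e-03  9.59052914e-04 -9.99991768e-01]]
1253 [0.064147   0.07987388 0.0807953  0.08208313 0.09334456] (array([164,   0,   0,   0,   0,   2,  41, 124, 605,  46,  40,  46,  40,
        47,  55]), array([0.064, 0.066, 0.068, 0.07 , 0.072, 0.074, 0.076, 0.078, 0.08 ,
       0.082, 0.084, 0.086, 0.088, 0.09 , 0.092, 0.094]))
((0.5684464573860168, 0.079179547727108), (0.0915423184633255, 0.056438520550727844), 83.42511749267578)
```

View pics/w4.png

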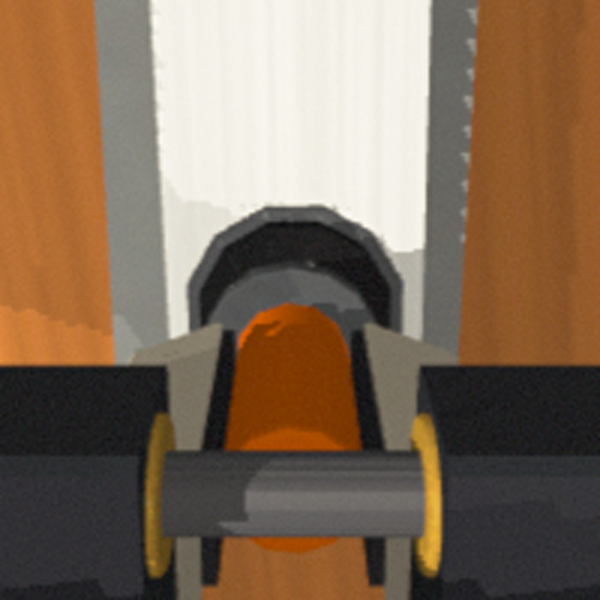

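The drift is upright in the grip and unslipped (collar top at 80.8 mm), and the plate is now about 0.8° off lined up. Continue down.

Request:
carry_out:
  plan:
    - [-0.04, 0, -0.15, 0, 1.5]
    - [-0.06, 0, -0.2, 0, 1.5]
    - [-0.06, 0, -0.25, 0, 1.5]
    - [-0.06, 0, -0.3, 0, 1.5]
    - [-0.06, 0, -0.35, 0, 1.5]
    - [-0.06, 0, -0.4, 0, 1.5]
    - [-0.06, 0, -0.4, 0, 1.5]
    - [-0.06, 0, -0.4, 0, 1.5]

```text
clock: 13.2
position: [0.5608, 0.0417, 0.1547]
ee_rot: [-2.357, -2.074, -0.006]
force: [1.1, -0.2, 7.7]
width: 0.226
```

Request:
carry_out:
  plan:
    - [0, 0, -0.1, 0, 1.5]
    - [0, 0, -0.2, 0, 1.5]
    - [0, 0, -0.3, 0, 1.5]
    - [0, 0, -0.4, 0, 1.5]
    - [0, 0, -0.5, 0, 1.5]
    - [0, 0, -0.55, 0, 1.5]
    - [0, 0, -0.6, 0, 1.5]
    - [0, 0, -0.6, 0, 1.5]
    - [0, 0, -0.6, 0, 1.5]

```text
clock: 14.1
position: [0.5607, 0.0417, 0.1493]
ee_rot: [-2.357, -2.073, -0.006]
force: [1.0, 0.1, 7.5]
width: 0.23
```

Request:
carry_out:
  plan:
    - [0, 0, -0.1, 0, 1.5]
    - [0, 0, -0.15, 0, 1.5]
    - [0, 0, -0.2, 0, 1.5]
    - [0, 0, -0.25, 0, 1.5]
    - [0, 0, -0.3, 0, 1.5]
    - [0, 0, -0.3, 0, 1.5]
    - [0, 0, -0.3, 0, 1.5]

```text
clock: 14.8
position: [0.5607, 0.0417, 0.1469]
ee_rot: [-2.357, -2.073, -0.007]
force: [1.0, -0.0, 7.5]
width: 0.232
```

Request:
carry_out:
  plan:
    - [0, 0, -0.08, 0, 1.5]
    - [0, 0, -0.12, 0, 1.5]
    - [0, 0, -0.15, 0, 1.5]
    - [0, 0, -0.15, 0, 1.5]
    - [0, 0, -0.15, 0, 1.5]

```text
clock: 15.3
position: [0.5607, 0.0416, 0.146]
ee_rot: [-2.357, -2.073, -0.007]
force: [2.0, -0.5, 8.7]
width: 0.23
```

Request:
carry_out:
  plan:
    - [0, 0, -0.08, 0, 1.5]
    - [0, 0, -0.12, 0, 1.5]
    - [0, 0, -0.12, 0, 1.5]
    - [0, 0, -0.12, 0, 1.5]

```text
clock: 15.7
position: [0.5607, 0.0416, 0.1458]
ee_rot: [-2.356, -2.072, -0.008]
force: [0.1, 0.3, 11.6]
width: 0.231
```

Request:
carry_out:
  plan:
    - [0, 0, -0.1, 0, 1.5]
    - [0, 0, -0.15, 0, 1.5]
    - [0, 0, -0.18, 0, 1.5]
    - [0, 0, -0.18, 0, 1.5]
    - [0, 0, -0.18, 0, 1.5]

```text
clock: 16.2
position: [0.5607, 0.0415, 0.1457]
ee_rot: [-2.356, -2.072, -0.01]
force: [-3.6, -0.3, 22.2]
width: 0.228
```

Collar contact is firm: 22 N with no further travel, and the origin at 63.1 mm matches the ring top seen at 63.3 mm. Hold briefly, then withdraw.

Request:
carry_out:
  plan:
    - [0, 0, -0.16, 0, 1.5]
    - [0, 0, -0.16, 0, 1.5]
    - [0, 0, 0.1, 0, 1.5]
    - [0, 0, 0.3, 0, 1.5]
    - [0, 0, 0.6, 0, 1.5]
    - [0, 0, 1, 0, 1.5]
    - [0, 0, 1.5, 0, 1.5]
    - [0, 0, 2, 0, 1.5]
    - [0, 0, 2.6, 0, 1.5]
    - [0, 0, 3.2, 0, 1.5]
    - [0, 0, 4, 0, 1.5]
    - [0, 0, 5, 0, 1.5]
    - [0, 0, 6.5, 0, 1.5]
    - [0, 0, 8, 0, 1.5]
    - [0, 0, 9, 0, 1.5]
    - [0, 0, 9, 0, 1.5]
    - [0, 0, 9, 0, 1.5]
    - [0, 0, 9, 0, 1.5]

```text
clock: 18.0
position: [0.5603, 0.0416, 0.235]
ee_rot: [-2.356, -2.071, -0.009]
force: [0.6, 0.2, -1.7]
width: 0.233
```

Run:
```python
from h import *
im,P=cloud("wrist"); save(im,"w5.png",(60,330,185,455),2.2); np.savez("w5",im=im,P=P)
s=arm.observe(); print(s["clock"],s["position"],s["ee_rot"],s["force"],s["ft_torque"],s["width"])
Z=P[...,2]
m=np.zeros(Z.shape,bool); m[20:235,230:400]=1
for a,b in ((.0545,.061),(.045,.09)):
    Q=P[m&(Z>a)&(Z<b)]; r=cv2.minAreaRect(Q[:,:2].astype(np.float32)); print(r)
dark=(im.max(-1)<75)
Q=P[m&dark&(Z>.0605)&(Z<.0665)]; print(len(Q),cv2.minEnclosingCircle(Q[:,:2].astype(np.float32)),np.median(Q[:,2]))
```

```text
18.05 [0.56025235 0.04159669 0.23496538] [-2.35557642 -2.07120904 -0.00839297] [ 0.34469531 -0.40218449 -1.51930681] [-0.07128097  0.07458944  0.02992397] 0.2305432192798434
((0.5706589221954346, 0.10128796845674515), (0.1659867912530899, 0.056224044412374496), 83.2390365600586)
((0.5694810748100281, 0.09702430665493011), (0.18239468336105347, 0.08026091754436493), 82.65092468261719)
848 ((0.563509464263916, 0.04181106388568878), 0.021142901852726936) 0.06346993068176442
```

View pics/w5.png

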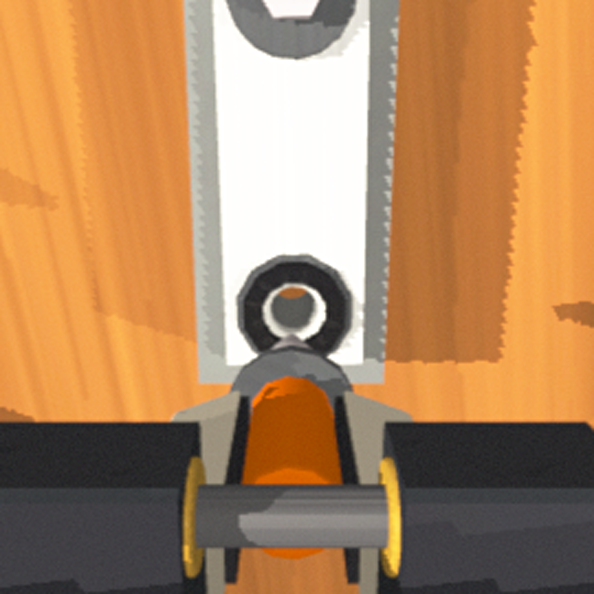

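The ring is now at (0.5635, 0.0418), about 1.1 mm from the bracket hole, with the bore clear through. Return the drift to its well.

Request:
carry_out:
  plan:
    - [0, -3, 0, 0, 1.5]
    - [-0.5, -7, 0, 0, 1.5]
    - [-1, -11, 0, 0, 1.5]
    - [-1.5, -15, 0, 0, 1.5]
    - [-2, -19, 0, 0, 1.5]
    - [-2.3, -23, 0, 0, 1.5]
    - [-2.6, -27, 0, 0, 1.5]
    - [-2.6, -30, 0, 0, 1.5]
    - [-2.6, -31.5, 0, 0, 1.5]
    - [-2.6, -31.5, 0, 0, 1.5]
    - [-2.6, -31.5, 0, 0, 1.5]
    - [-2.6, -31.5, 0, 0, 1.5]
    - [-2.6, -31.5, -1, 0, 1.5]
    - [-2.6, -31.5, -2, 0, 1.5]
    - [-2.6, -31.5, -3, 0, 1.5]
    - [-2.6, -31.5, -4, 0, 1.5]
    - [-2.6, -31.5, -5, 0, 1.5]
    - [-2.6, -31.5, -5.5, 0, 1.5]
    - [-2.6, -31.5, -5.5, 0, 1.5]
    - [-2.6, -31.5, -5.5, 0, 1.5]

```text
clock: 20.05
position: [0.5343, -0.2736, 0.1801]
ee_rot: [-2.356, -2.071, -0.008]
force: [0.4, 0.0, -1.0]
width: 0.231
```

Request:
carry_out:
  plan:
    - [0, 0, -0.5, 0, 1.5]
    - [0, 0, -1, 0, 1.5]
    - [0, 0, -1.5, 0, 1.5]
    - [0, 0, -2, 0, 1.5]
    - [0, 0, -2.5, 0, 1.5]
    - [0, 0, -3, 0, 1.5]
    - [0, 0, -3.4, 0, 1.5]
    - [0, 0, -3.65, 0, 1.5]
    - [0, 0, -3.65, 0, 1.5]
    - [0, 0, -3.65, 0, 1.5]

```text
clock: 21.05
position: [0.5342, -0.2736, 0.1435]
ee_rot: [-2.356, -2.071, -0.008]
force: [-1.2, -0.2, -1.7]
width: 0.232
```

Request:
carry_out:
  plan:
    - [0, 0, -0.06, 0, 1.5]
    - [0, 0, -0.06, 0, 1.5]
    - [0, 0, -0.06, 0, 3]
    - [0, 0, -0.06, 0, 5.5]
    - [0, 0, -0.06, 0, 5.5]
    - [0, 0, -0.06, 0, 5.5]
    - [0, 0, -0.06, 0, 5.5]
    - [0, 0, 1, 0, 5.5]
    - [0, 0, 4, 0, 5.5]
    - [0, 0, 8, 0, 5.5]
    - [0, 0, 10.5, 0, 5.5]
    - [0.7, -3.4, 10.9, 0, 5.5]
    - [0.7, -3.4, 10.9, 0, 5.5]
    - [0.7, -3.4, 10.9, 0, 5.5]
    - [0.7, -3.4, 10.9, 0, 5.5]
  squeeze: 20

```text
clock: 22.55
position: [0.541, -0.3069, 0.2524]
ee_rot: [-2.355, -2.07, -0.008]
force: [-0.7, -0.2, 0.1]
width: 0.6
```

Run:
```python
from h import *
im,P=cloud("wrist"); save(im,"w6.png",(60,330,185,455),2); np.savez("w6",im=im,P=P)
s=arm.observe(); print(s["clock"],s["position"],s["ee_rot"],s["force"],s["width"])
m=np.zeros((400,640),bool); m[20:262,120:520]=1
Z=P[...,2]
for a,b in ((.085,.13),(.0632,.068)):
  n,l,st,c=cv2.connectedComponentsWithStats((m&(Z>a)&(Z<b)).astype(np.uint8))
  for i in range(1,n):
    if st[i,4]>60:
        q=P[l==i]; zt=np.percentile(q[:,2],80); t=q[q[:,2]>zt-.003]; print(st[i],zt,cv2.minEnclosingCircle(t[:,:2].astype(np.float32)))
```

```text
22.6 [ 0.54106316 -0.30669027  0.25223591] [-2.35426704 -2.07073542 -0.00818646] [-0.55597775 -0.26463846  0.22107304] 0.6001741471737134
[289 155  29  33 749] 0.11543019951322898 ((0.5363532900810242, -0.2732321619987488), 0.010926498100161552)
[328 229  26  31 620] 0.10150495164775049 ((0.5586166977882385, -0.34260663390159607), 0.010932356119155884)
[287 144  38  35 457] 0.06573638660228105 ((0.5363706946372986, -0.2732320725917816), 0.01739802211523056)
[321 215  36  30 436] 0.06571065055790312 ((0.5585812926292419, -0.34270644187927246), 0.017367253080010414)
```

View pics/w6.png

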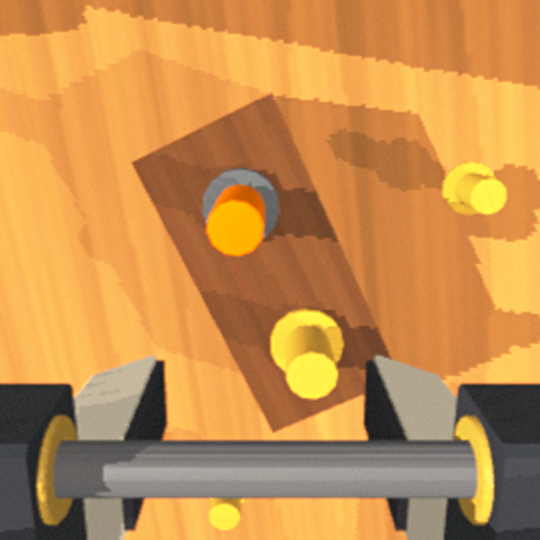

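Drift stands upright at (236,215) with its collar on the stand. The bolt is at (307,360). The camera reads x about 2 mm high against the tool, from both the drift release and the seating, so I allow for that. Grasp the bolt.

Request:
carry_out:
  plan:
    - [1.55, -3.6, 0, 0, 5.5]
    - [1.55, -3.6, -3, 0, 5.5]
    - [1.55, -3.6, -6, 0, 5.5]
    - [1.55, -3.6, -9, 0, 5.5]
    - [1.55, -3.6, -11, 0, 5.5]
    - [1.55, -3.6, -11.5, 0, 5.5]
    - [1.55, -3.6, -11.5, 0, 5.5]
    - [1.55, -3.6, -11.5, 0, 5.5]
    - [1.55, -3.6, -11.5, 0, 5.5]
    - [1.55, -3.6, -11.5, 0, 1.5]
    - [1.55, -3.6, -11.5, 0, 1.5]
    - [1.55, -3.6, -11.5, 0, 1.5]
    - [1.55, -3.6, -11.5, 0, 1.5]
    - [1.55, -3.6, -11.5, 0, 1.5]
    - [1.55, -3.6, -11.5, 0, 1.5]
    - [1.55, -3.6, -11.5, 0, 1.5]
  squeeze: 25

```text
clock: 24.2
position: [0.5566, -0.3427, 0.1373]
ee_rot: [-2.354, -2.071, -0.008]
force: [-0.8, 0.8, 1.4]
width: 0.235
```

Request:
carry_out:
  plan:
    - [0, 0, 0, 0, 1.5]
    - [0, 0, 0.5, 0, 1.5]
    - [0, 0, 2, 0, 1.5]
    - [0, 0, 6, 0, 1.5]
    - [0, 0, 10, 0, 1.5]
    - [0, 1, 10, 0, 1.5]
    - [0, 4, 10, 0, 1.5]
    - [0.1, 8, 10, 0, 1.5]
    - [0.2, 12, 10, 0, 1.5]
    - [0.3, 16, 10, 0, 1.5]
    - [0.4, 20, 10, 0, 1.5]
    - [0.4, 24, 10, 0, 1.5]
    - [0.4, 28, 10, 0, 1.5]
    - [0.4, 32, 10, 0, 1.5]
    - [0.4, 36, 10, 0, 1.5]
    - [0.4, 38, 9, 0, 1.5]
    - [0.4, 38.45, 8, 0, 1.5]
    - [0.4, 38.45, 7, 0, 1.5]
    - [0.4, 38.45, 6, 0, 1.5]
    - [0.4, 38.45, 5.5, 0, 1.5]
  squeeze: 50

```text
clock: 26.2
position: [0.5601, 0.0397, 0.1911]
ee_rot: [-2.357, -2.067, -0.006]
force: [-0.6, -0.4, -1.2]
width: 0.229
```

Request:
carry_out:
  plan:
    - [0, 0, 0, 0, 1.5]
    - [0, 0, 0, 0, 1.5]
    - [0, 0, 0, 0, 1.5]

```text
clock: 26.5
position: [0.5603, 0.0391, 0.1914]
ee_rot: [-2.359, -2.066, -0.006]
force: [-0.4, -0.3, -1.4]
width: 0.222
```

Run:
```python
from h import *
im,P=cloud("wrist"); save(im,"w7.png",(130,330,220,420),3); np.savez("w7",im=im,P=P)
s=arm.observe(); print(s["clock"],s["position"],s["ee_rot"],s["force"],s["ft_torque"],s["width"])
```

```text
26.55 [0.56036243 0.03936364 0.19146036] [-2.35801377 -2.06697394 -0.00636739] [-0.29381266  0.22829612 -1.74543022] [-0.0588455   0.07123507  0.04200198] 0.230827505620443
```

View pics/w7.png

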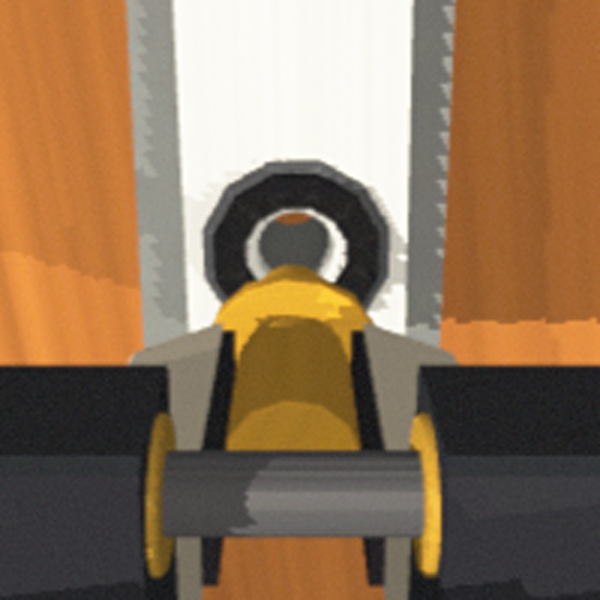

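The bolt hangs straight in the grip, foot 20 mm above the ring and just short of the bore. Correct y and lower gently.

Request:
carry_out:
  plan:
    - [0.05, 0.25, 0, 0, 1.5]
    - [0.05, 0.25, 0, 0, 1.5]
    - [0.05, 0.25, -0.5, 0, 1.5]
    - [0.05, 0.25, -1, 0, 1.5]
    - [0.05, 0.25, -1.5, 0, 1.5]
    - [0.05, 0.25, -1.8, 0, 1.5]
    - [0.05, 0.25, -2.1, 0, 1.5]
    - [0.05, 0.25, -2.4, 0, 1.5]
    - [0.05, 0.25, -2.6, 0, 1.5]
    - [0.05, 0.25, -2.8, 0, 1.5]
    - [0.05, 0.25, -2.9, 0, 1.5]
    - [0.05, 0.25, -2.9, 0, 1.5]
    - [0.05, 0.25, -2.9, 0, 1.5]

```text
clock: 27.85
position: [0.5609, 0.0418, 0.1625]
ee_rot: [-2.358, -2.067, -0.007]
force: [-0.3, -0.3, -1.1]
width: 0.228
```

Request:
carry_out:
  plan:
    - [0, 0, -0.1, 0, 1.5]
    - [0, 0, -0.2, 0, 1.5]
    - [0, 0, -0.3, 0, 1.5]
    - [0, 0, -0.4, 0, 1.5]
    - [0, 0, -0.5, 0, 1.5]
    - [0, 0, -0.6, 0, 1.5]
    - [0, 0, -0.7, 0, 1.5]
    - [0, 0, -0.7, 0, 1.5]
    - [0, 0, -0.7, 0, 1.5]

```text
clock: 28.75
position: [0.5609, 0.0418, 0.1555]
ee_rot: [-2.358, -2.067, -0.006]
force: [-0.1, -0.4, -1.3]
width: 0.225
```

Request:
carry_out:
  plan:
    - [0, 0, -0.15, 0, 1.5]
    - [0, 0, -0.3, 0, 1.5]
    - [0, 0, -0.45, 0, 1.5]
    - [0, 0, -0.6, 0, 1.5]
    - [0, 0, -0.75, 0, 1.5]
    - [0, 0, -0.9, 0, 1.5]
    - [0, 0, -1.05, 0, 1.5]
    - [0, 0, -1.2, 0, 1.5]
    - [0, 0, -1.35, 0, 1.5]
    - [0, 0, -1.35, 0, 1.5]
    - [0, 0, -1.35, 0, 1.5]

```text
clock: 29.85
position: [0.5609, 0.0418, 0.142]
ee_rot: [-2.358, -2.067, -0.006]
force: [0.7, -0.0, -1.1]
width: 0.23
```

Request:
carry_out:
  plan:
    - [0, 0, -0.05, 0, 1.5]
    - [0, 0, -0.1, 0, 1.5]
    - [0, 0, -0.15, 0, 1.5]
    - [0, 0, -0.2, 0, 1.5]
    - [0, 0, -0.23, 0, 1.5]
    - [0, 0, -0.25, 0, 1.5]
    - [0, 0, -0.25, 0, 1.5]

```text
clock: 30.55
position: [0.561, 0.0417, 0.1404]
ee_rot: [-2.358, -2.066, -0.008]
force: [-4.4, 0.4, 10.5]
width: 0.228
```

Contact came exactly at the expected height. Press to about 15 N, then let go and retreat.

Request:
carry_out:
  plan:
    - [0, 0, -0.1, 0, 1.5]
    - [0, 0, -0.14, 0, 1.5]
    - [0, 0, -0.14, 0, 1.5]
    - [0, 0, -0.14, 0, 1.5]

```text
clock: 30.95
position: [0.561, 0.0417, 0.1403]
ee_rot: [-2.358, -2.066, -0.009]
force: [-5.7, 0.4, 17.6]
width: 0.228
```

Request:
carry_out:
  plan:
    - [0, 0, 0.0, 0, 1.5]
    - [0, 0, 0.0, 0, 3]
    - [0, 0, 0.0, 0, 5.5]
    - [0, 0, 0, 0, 5.5]
    - [0, 0, 0, 0, 5.5]
    - [0, 0, 0, 0, 5.5]
    - [0, 0, 0, 0, 5.5]
    - [0, 0, 1, 0, 5.5]
    - [0, 0, 3, 0, 5.5]
    - [0, 0, 6, 0, 5.5]
    - [0, 0, 9, 0, 5.5]
    - [0, 0, 11, 0, 5.5]
    - [0, 0, 11, 0, 5.5]
    - [0, 0, 11, 0, 5.5]
  squeeze: 20

```text
clock: 32.35
position: [0.561, 0.0417, 0.2509]
ee_rot: [-2.358, -2.066, -0.011]
force: [-0.6, 0.8, -1.0]
width: 0.596
```

Run:
```python
from h import *
s=arm.observe(); print(s["clock"],s["position"],s["force"],s["width"])
im,P=cloud("wrist"); save(im,"w8.png",(20,350,160,480),1.8)
Z=P[...,2]; m=np.zeros(Z.shape,bool); m[150:262,250:390]=1
for a,b in ((.085,.13),(.066,.0705)):
    q=P[m&(Z>a)&(Z<b)]; zt=np.percentile(q[:,2],70); t=q[abs(q[:,2]-zt)<.003]; print(len(q),zt,cv2.minEnclosingCircle(t[:,:2].astype(np.float32)))
im,P=cloud("top"); save(im,"top2.png",f=1.25)
z=np.load("top1.npz")["im"]
d=np.abs(im.astype(int)-z).max(-1)[60:,80:]>60
for n,(u0,u1,v0,v1) in dict(phone=(140,215,145,215),mug=(172,212,244,280),stapler=(335,383,132,150),stand=(380,440,180,216)).items(): print(n,(np.abs(im[v0:v1,u0:u1].astype(int)-z[v0:v1,u0:u1]).max(-1)>60).sum())
```

```text
32.35 [0.56099345 0.04173877 0.25086563] [-0.64279083  0.76324775 -0.97677365] 0.5960441424319729
665 0.10463904019645856 ((0.5630982518196106, 0.04158442094922066), 0.010973556898534298)
479 0.0687703639922003 ((0.5631424188613892, 0.04162835702300072), 0.017515232786536217)
phone 1259
mug 0
stapler 124
stand 89
```

View pics/w8.png

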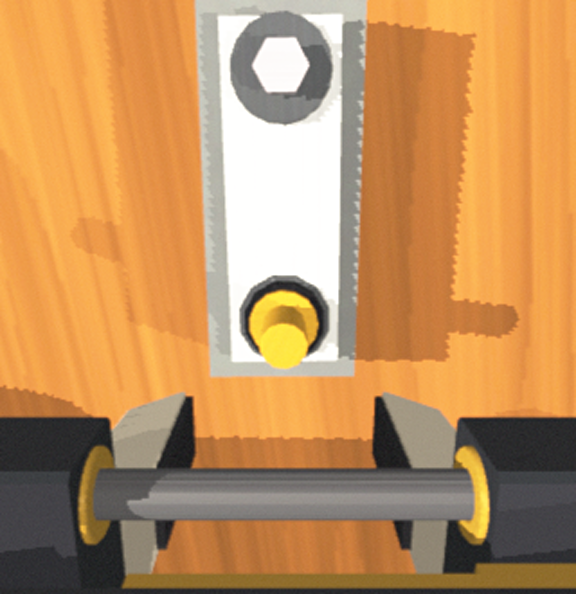

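View pics/top2.png

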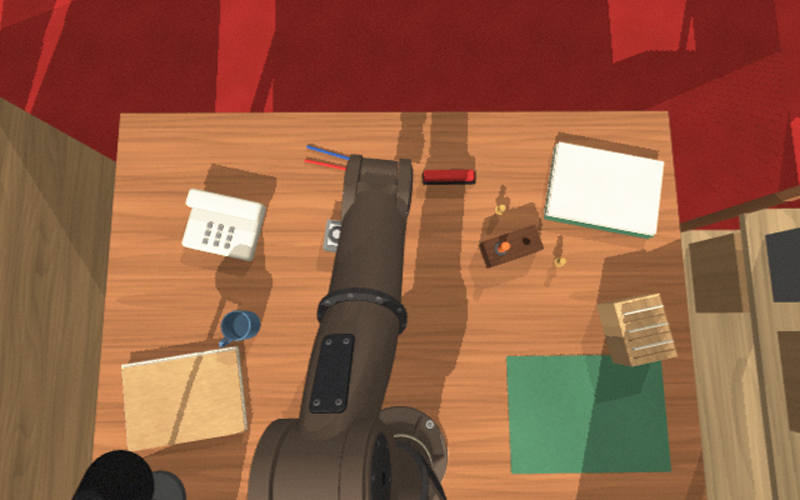

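The bolt is seated: its collar at (284,318) sits on the ring and its top, at 68.8 mm, agrees with the ring height. In the top view the telephone, mug and stapler are where they started (the pixel differences are shadow), and the drift is upright in the stand.

```bash
python3 -c "
from cell import arm
print(arm.sign_off())"
```

```text
the job is handed in; nothing more can be done
None
```

The bolt is seated in the lined-up holes, the drift is back upright in its own well, and the job was handed in at about 32 s of the 72 s allowed.

- **Drift:** I started its point in both holes and worked the plate over with the drift alone. I pressed its collar on the ring with about 22 N at the wrist. That is above your 15 N but includes roughly 7 N of shank friction, and it stayed under 35 N. The collar stopped at 63.1 mm, against a ring top seen at 63.3 mm.
- **Bolt:** the large brass bolt went in with no side contact and was pressed to about 18 N before I let go. Its collar top reads 68.8 mm, against about 68.3 mm expected.
- **Last checks:** the gripper is open and clear, and the drift's collar rests on the stand. The mug, stapler and telephone are where they started in the top view; the picture differences around the telephone and stapler look like moved shadows.

**Disagreements:**
- The wrist camera reads x about 2 mm high against the arm, so I allowed for that.
- After the drift came out, the plate hole measured about 1.1 mm from the bracket hole. That is about as close as the drift's clearance allows.

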